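# Stand the ballast float on the balance, ballast end down

## Task

Weigh the ballast float: find out which of its two look-alike ends holds the hidden ballast (lift it off-centre and feel or see which end hangs), then stand it upright, ballast end down, in the middle of the balance's pan and let go. Set it down gently, let it come to rest standing by itself, and do not knock over the two bottles behind.

Things in the scene. Friction and masses are not known exactly. Their poses are not given: they have to be found in the camera images.
- float: Sealed bright aluminium square bar, 160 mm long, 50 x 50 mm in section, lying on one side on the worktop, crosswise to the robot. Both ends look alike: a dark shallow dome (sphere radius 65 mm, 5 mm high, within the 160 mm) and a dark band 14 mm from the end. Origin at its geometric centre (25 mm above the worktop lying, 80 mm above its foot standing); x runs along its length.
- float_mid (a point): The same centre point of the float. A ballast is sealed in one end, +x or -x of the float, differing from start to start, not visible. Mass 0.43 to 0.50 kg; centre of mass 35 to 40 mm from this point towards the ballast end. Stood on the ballast dome it rights itself when let go within about 15 degrees of upright, rocking for some 2 s; stood on the light dome it topples.
- balance: Flat white bench balance, fixed, 220 mm deep (x), 180 mm wide (y), housing 46 mm high with a grey panel and dark display along its front (-x) edge; origin at the centre of its underside, z up.
- pan (a point): Centre of the top face of the balance's round steel pan: 130 mm in diameter, plain and flat, no rim, rigid, 62 mm above the worktop; 30 mm behind (+x of) the balance's origin.
- amber_bottle: Brown bottle with a white cap, 58 mm in diameter, 112 mm high, standing behind the work; origin at the centre of its underside, z up. Bystander.
- hdpe_bottle: White bottle with a white cap, 62 mm in diameter, 120 mm high, standing behind the work; origin at the centre of its underside, z up. Bystander.
Mind the look-alikes: they are no part of the job. What is shaped like the float but blue or purple is not meant.

How it is judged (in metres and radians):
At the end, for the whole second after the job is handed in: The float stands on the balance's pan on its ballast end (it can stand by itself on no other), within 0.12 rad of upright, its centre within 35 mm of the pan's centre sideways and 74 to 86 mm above the pan, released and at rest (below 0.05 m/s and 0.6 rad/s) ((angle between float's own x axis and vertical below 0.12 rad or angle between float's own x axis and vertical above 3.0216 rad) and horizontal distance between float and pan below 0.035 m and z of float in the frame of pan between 0.074 and 0.086 m and linear speed of float below 0.05 m/s and angular speed of float below 0.6 rad/s); the robot touches nothing.
It fails at once if the float is slammed or dropped on the balance (a fall of about 3 cm, over 120 N between them) (contact force between float and balance above 120 N).
It fails at once if a bottle is knocked over (tilted more than 0.5 rad) (angle between any of amber_bottle, hdpe_bottle's own z axis and vertical above 0.5 rad).
It also fails if it takes over 61 s, if anything falls off the work surface, if the arm or the gripper's body presses on something with over 40 N, if the wrist force passes 120 N, or if a joint passes its speed limit or range.

## Robot

A 6-joint arm with a two-finger parallel gripper is mounted at the origin on a cart in front of the work surface, level with it; the furniture and walls round the work are solid. World frame = base frame: x ahead of the robot, y to its left, z up, the work surface at z = 0. Lengths are in mm, angles in rad, forces in N, time in s.
With the tool pointing down it reaches from about 400 to 925 mm from the base axis. Payload 12.5 kg.
Tool frame: the origin (TCP) lies on the mounting face of the last link; the fingertips stand 190 mm ahead of it and the grasp point (between the pads) lies 171 mm ahead of it (env.tcp_to_tips is the distance from the TCP to the fingertips, in mm); x points along the fingers, y is the direction in which the jaws open and shut, and the axes are right-handed (so a half turn about x gives the same grasp; the last joint's range is limited). The gripper opens to 95 mm and grips with 3 to 60 N. Pads are 20 mm wide; open, the fingers measure 119 mm over their backs; the gripper's body (75 mm by 180 mm) begins 59 mm behind the grasp point.
Start: joints at [-1.309, 0.491, 1.559, -0, 1.092, -0.106], TCP at [224.746, -583.193, 404.761] pointing down, gripper open.
Joint ranges: [-3.1, 3.1], [-0.84, 2.19], [0.05, 2.79], [-1.13, 4.28], [0.06, 2.93], [-2.69, 2.69]. Speed limits (rad/s): [2.22, 2.22, 2.79, 3.14, 3.14, 3.14].

## Interface

Orientations are given as [roll, pitch, yaw] about the fixed x, y, z axes, in that order (R = Rz(yaw) Ry(pitch) Rx(roll)).
In Python, from cell import monitor, cams, job, env gives the robot as it stands. The module is installed in compiled form; this text tells all that it offers.
- The arm moves only by the tool apply_moves, never from a script. Its argument "series" is a list of rows, each a list of 3 entries, a list of its own where there are three numbers: the closure, from -1 (fully open) to 1 (shut), so that 0 is half open, then the shift along the tool's x, y, z in cm, then the turn about the tool's x in rad. A call has 1 to 20 rows; each row is the pose to reach, as a shift and turn from the pose commanded when the call began, along the tool's axes at that moment; what a row does not reach only later rows make up. A row lasts 1/8 s, in which the tool goes at most 62.5 mm and 10.7 degrees, less where a joint would pass 70% of its speed; a pose out of reach is approached as far as the arm can. A call with a gripper value outside its range is refused whole. The fingers move at their own pace and stop on an object; the grip force is fixed at half the most. Time passes only in rows, so rows that repeat a pose let the fingers close. It gives the time, the measured TCP pose, the force and the opening at its end, in the units of the state.
- monitor.state(): the state, without advancing time (a new reading comes with each control period).
- cams.read_camera(name): name is "scene" or "top" or "wrist"; returns a dict with "image" (420x560x3 uint8, red, green, blue), "fx", "fy", "cx", "cy" (pixels), "position" and "orientation" of the camera in the world. Camera axes: x right, y down, z forward; pixel columns grow to the right and rows downward; lengths in mm; the calibration is good to about 2 mm. A picture is of the moment at which its call begins. There is no depth.
- job.job_done(): hands the job in, once; it reports no verdict.
The state is a dict: "t": time; "joints": joint angles; "qvel": joint speeds; "tau": joint torques, N m; "eef_pos": TCP position; "tcp_rot": TCP orientation; "ft_force": force on the tool from outside, world axes, zero at the start; "moment": the same for the moment, N m; "opening": opening from 0.0 (shut) to 1.0 (fully open).
Only numpy, scipy, OpenCV 4.12 (cv2) and the standard library are available. Lean on these libraries where they do the work, as an engineer would, in place of code of your own. Each camera call takes 0.05 s, during which the arm holds its last target. There are 200 camera calls.

## Working session

There is one attempt and no reset: what is moved stays moved. The work goes in short steps, Python scripts to look and compute and a tool call to move; the robot and the scene stay as the last step left them, time stands still between calls to the robot, and variables do not carry over. Pictures are saved under pics/ and viewed, about 8 in all and at most 12, crops included, and the job is handed in when it is done.

Besides the shell and the picture viewer there is one more tool, called after "Call:" by a JSON object that holds its "api" and its "payload". apply_moves: Moves the arm, as the interface text tells. Its arguments: {"type":"object","properties":{"series":{"type":"array"}},"required":["series"]}

```bash
mkdir -p pics
cat > h.py <<'E'
import numpy as np, cv2
from scipy.spatial.transform import Rotation as R
from cell import monitor, cams, job, env
def rot(o):
    o=np.array(o,float)
    return o if o.shape==(3,3) else (R.from_quat(o).as_matrix() if o.size==4 else R.from_euler('xyz',o).as_matrix())
def snap(n,f):
    c=cams.read_camera(n); cv2.imwrite(f'pics/{f}.png',c['image'][:,:,::-1]); np.save(f'pics/{f}.npy',c,allow_pickle=True); return c
def load(f): return np.load(f'pics/{f}.npy',allow_pickle=True).item()
def ray(c,u,v):
    d=rot(c['orientation'])@np.array([(u-c['cx'])/c['fx'],(v-c['cy'])/c['fy'],1]); return np.array(c['position'],float),d
def onz(c,u,v,z):
    p,d=ray(c,u,v); return p+d*(z-p[2])/d[2]
def proj(c,P):
    q=rot(c['orientation']).T@(np.array(P,float)-c['position']); return [c['fx']*q[0]/q[2]+c['cx'],c['fy']*q[1]/q[2]+c['cy']]
E
python3 - <<'E'
from h import *
a=snap('top','top0'); b=snap('scene','scene0')
for c in(a,b): print({k:v for k,v in c.items() if k!='image'})
print(monitor.state())
E
```

```text
{'fx': 500.1661734217497, 'fy': 500.1661734217497, 'cx': 273.94181720030554, 'cy': 208.08320738990858, 'position': array([ 269.48218937,  183.39855499, 1604.96378742]), 'orientation': array([-2.96502137, -0.01203877, -1.58769448])}
{'fx': 539.3131997386328, 'fy': 539.3131997386328, 'cx': 279.29359969579383, 'cy': 211.84028058280293, 'position': array([-187.50215901, 1325.46521255,  747.85612129]), 'orientation': array([-2.02946646,  0.00465351, -2.58304843])}
{'t': 0.1, 'joints': array([-1.30863886e+00,  4.91486100e-01,  1.55938706e+00, -1.70763227e-06,
        1.09170145e+00, -1.05595586e-01]), 'qvel': array([-0.00011433, -0.00154988, -0.00151215,  0.0009703 , -0.00022467,
        0.00047589]), 'tau': array([ 3.84836356e-03, -6.13620043e+01, -2.58607310e+01,  6.94210175e-02,
        4.69440117e-02, -3.05706180e-05]), 'eef_pos': array([ 224.71585503, -583.17359512,  404.22877962]), 'tcp_rot': array([-1.67484949,  1.56981436,  1.834497  ]), 'ft_force': array([ 0.21320276, -0.23731341,  0.14260236]), 'moment': array([ 0.0124321 , -0.01632734,  0.0323806 ]), 'opening': 1.0035161455550126}
```

View pics/top0.png

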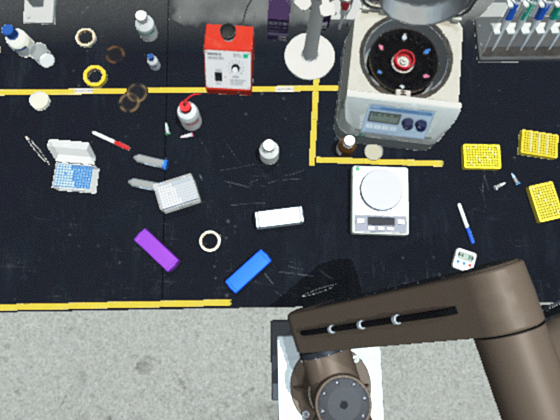

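View pics/scene0.png

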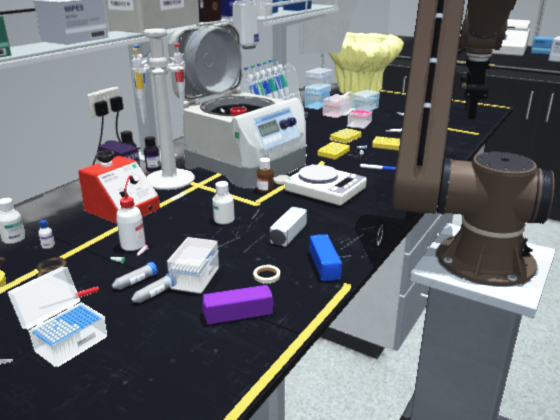

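The top view shows the float at about (279,217), the pan at (382,188), the hdpe bottle at (269,150) and the amber bottle at (346,145). The blue and purple bars are decoys. The scene view agrees.

Run:
```python
from h import *
a=load('top0'); im=a['image']; hsv=cv2.cvtColor(im,cv2.COLOR_RGB2HSV)
m=((hsv[...,2]>120)&(hsv[...,1]<60)).astype(np.uint8)
m2=np.zeros_like(m); m2[200:235,245:312]=m[200:235,245:312]
m2=cv2.morphologyEx(m2,cv2.MORPH_CLOSE,np.ones((5,5)))
c=max(cv2.findContours(m2,0,2)[0],key=cv2.contourArea); r=cv2.minAreaRect(c)
print(r); bp=cv2.boxPoints(r); W=[onz(a,*p,50)for p in bp]; print(np.round(W))
print('float ctr z50',onz(a,*r[0],50), 'z40',onz(a,*r[0],40))
g=cv2.cvtColor(im,cv2.COLOR_RGB2GRAY)[160:220,350:412]
ci=cv2.HoughCircles(cv2.resize(g,None,fx=4,fy=4,interpolation=2),cv2.HOUGH_GRADIENT,1,100,param1=100,param2=25,minRadius=70,maxRadius=100)
print(ci); 
if ci is not None:
  x,y,rr=ci[0][0]; u,v=350+x/4,160+y/4; print(u,v,onz(a,u,v,62),onz(a,u+rr/4,v,62))
b=load('scene0')
for P in (onz(a,*r[0],40),onz(a,382,188,62)): print(proj(b,P))
print('bottles',onz(a,269,146,120),onz(a,346,140,112))
print('tool', rot(monitor.state()['tcp_rot']).round(3))
big=np.hstack([cv2.resize(im[130:240,235:415],None,fx=4,fy=4,interpolation=2)]); cv2.imwrite('pics/crop0.png',big[:,:,::-1])
```

```text
((278.9769287109375, 216.81539916992188), (16.99275779724121, 47.87740707397461), 82.87498474121094)
[[537. 223.  50.]
 [554.  72.  50.]
 [500.  67.  50.]
 [483. 216.  50.]]
float ctr z50 [518.43761931 144.60985022  50.        ] z40 [520.03865615 144.36039936  40.        ]
[[[126.5 115.5  88.3]]]
381.625 188.875 [ 601.15678874 -181.55370812   62.        ] [ 600.1569162 -251.6180265   62.       ]
[np.float64(289.47208999240826), np.float64(220.5844950092454)]
[np.float64(318.0824670467988), np.float64(171.20042679734732)]
bottles [728.80714649 172.99926608 120.        ] [747.52673743 -67.05160173 112.        ]
tool [[-0.     0.36  -0.933]
 [ 0.001 -0.933 -0.36 ]
 [-1.    -0.001 -0.   ]]
```

View pics/crop0.png

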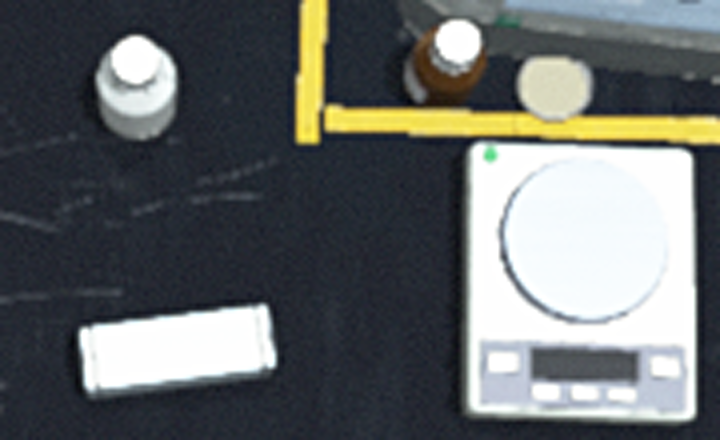

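The crop shows the float's long axis tilted slightly, with its left (+y) end nearer the robot. The pan is clear. Next I go above the −y half of the float and look from near.

Call:
{"api": "apply_moves", "payload": {"series": [[-1,[5,-52.8,-52.5],-1.315],[-1,[5,-52.8,-52.5],-1.315],[-1,[5,-52.8,-52.5],-1.315],[-1,[5,-52.8,-52.5],-1.315],[-1,[5,-52.8,-52.5],-1.315],[-1,[5,-52.8,-52.5],-1.315],[-1,[5,-52.8,-52.5],-1.315],[-1,[5,-52.8,-52.5],-1.315],[-1,[5,-52.8,-52.5],-1.315],[-1,[5,-52.8,-52.5],-1.315],[-1,[5,-52.8,-52.5],-1.315],[-1,[5,-52.8,-52.5],-1.315],[-1,[5,-52.8,-52.5],-1.315],[-1,[5,-52.8,-52.5],-1.315],[-1,[5,-52.8,-52.5],-1.315],[-1,[5,-52.8,-52.5],-1.315]]}}

```text
t: 2.1
eef_pos: [524.7, 97.2, 354.9]
tcp_rot: [0.979, 1.571, -0.481]
ft_force: [0.3, -0.2, -0.1]
opening: 0.999
```

Run:
```python
from h import *
w=snap('wrist','w1'); print({k:v for k,v in w.items() if k!='image'})
s=monitor.state(); print(s['eef_pos'],rot(s['tcp_rot']).round(3),s['joints'],s['ft_force'],s['moment'])
print(proj(w,[520,144,50]))
```

```text
{'fx': 376.2649078005776, 'fy': 376.2649078005776, 'cx': 277.0265352174173, 'cy': 209.36521686349784, 'position': array([516.59783942, 171.28247236, 335.55560795]), 'orientation': array([ 2.87312334e+00, -1.99898843e-04,  1.09692657e-01])}
[524.6868907   97.35900261 354.92867073] [[ 0.     0.994  0.11 ]
 [-0.     0.11  -0.994]
 [-1.     0.     0.   ]] [ 5.96786440e-02  4.22158964e-01  1.84012566e+00 -1.32420383e-04
  8.79046646e-01 -5.07368884e-02] [ 0.06489789 -0.22355161 -0.93863468] [ 0.03444852 -0.11925411  0.00316863]
[np.float64(277.4764545889193), np.float64(143.81055663132938)]
```

View pics/w1.png

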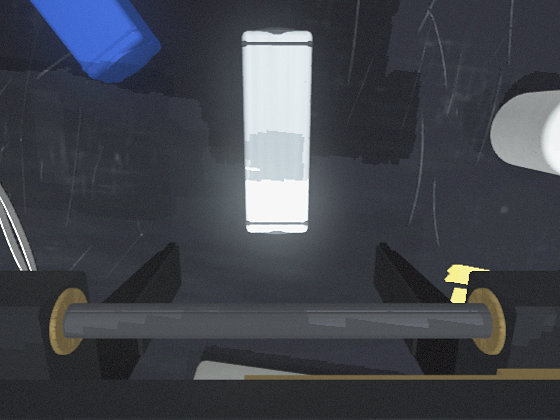

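The wrist view shows the float between rows 32 and 232, centred at column 277. Its bands are at rows 43 and 224. It is parallel to the tool.

Run:
```python
from h import *
w=load('w1'); g=w['image'].astype(int).min(axis=2)
for v in (60,100,210):
  r=np.where(g[v,200:350]>110)[0]+200; l,rr=r.min(),r.max()+1
  print(v,l,rr,onz(w,l,v,50).round(1),onz(w,rr,v,50).round(1))
for v in(43.5,223.5): print(v,onz(w,277,v,50))
for u,v in((277,30),(277,234)): print(onz(w,u,v,25))
```

```text
60 242 312 [488.5 199.7  50. ] [537.9 205.2  50. ]
100 243 311 [491.6 172.7  50. ] [540.8 178.1  50. ]
210 245 309 [500.2  89.9  50. ] [550.3  95.4  50. ]
43.5 [512.01616718 213.23435359  50.        ]
223.5 [526.51013451  81.60959108  50.        ]
[510.58069893 226.30046771  25.        ]
[528.42786789  64.22411402  25.        ]
```

Call:
{"api": "apply_moves", "payload": {"series": [[-1,[5,0,0],0],[-1,[10,0,0],0],[-1,[13,0,0],0],[-1,[15,0,0],0],[-1,[15.9,0,0],0],[-1,[15.9,0,0],0],[1,[15.9,0,0],0],[1,[15.9,0,0],0],[1,[15.9,0,0],0],[1,[15.9,0,0],0],[1,[15.9,0,0],0],[1,[15.9,0,0],0],[1,[15,0,0],0],[1,[14,0,0],0],[1,[13,0,0],0],[1,[12,0,0],0],[1,[11,0,0],0],[1,[10,0,0],0],[1,[10,0,0],0],[1,[10,0,0],0]]}}

```text
t: 4.65
eef_pos: [524.7, 98.2, 254.5]
tcp_rot: [-1.287, 1.571, -2.746]
ft_force: [-0.7, 0.2, -4.6]
opening: 0.522
```

Run:
```python
from h import *
s=monitor.state(); print(s['eef_pos'],s['opening'],s['ft_force'],s['moment'])
w=snap('wrist','w2'); b=snap('scene','s2')
cv2.imwrite('pics/c2.png',np.hstack([cv2.resize(b['image'][120:300,180:420],(560,420)),w['image']])[:,:,::-1][::1, ::1]) 
i=cv2.imread('pics/c2.png'); cv2.imwrite('pics/c2.png',cv2.resize(i,(800,300)))
```

```text
[524.70455168  98.24116372 254.54819559] 0.5219411362142756 [-0.66609266  0.22017979 -4.59420709] [-0.02692465 -0.13632183 -0.03119552]
```

View pics/c2.png

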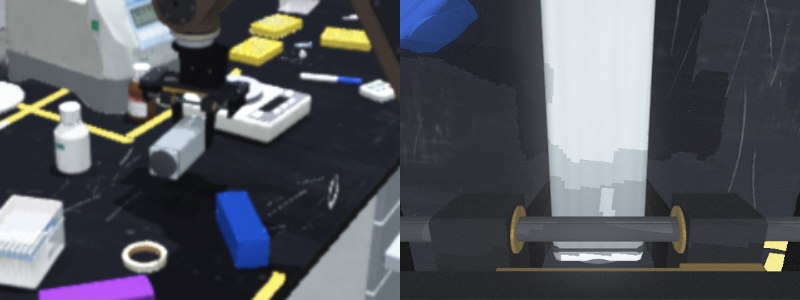

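The lift is level with the full weight on the wrist (about 4.5 N) and almost no moment. The centre of mass is therefore near this grip, so the −y end holds the ballast. I set it back down and regrip near the light +y end.

Call:
{"api": "apply_moves", "payload": {"series": [[1,[2,0,0],0],[1,[4,0,0],0],[1,[5,0,0],0],[1,[5.5,0,0],0],[1,[5.8,0,0],0],[1,[5.8,0,0],0],[-1,[5.8,0,0],0],[-1,[5.8,0,0],0],[-1,[5.8,0,0],0],[-1,[5.8,0,0],0],[-1,[5.8,0,-3],0],[-1,[5.8,0,-6],0],[-1,[5.8,0,-8.5],0],[-1,[5.8,0,-9.7],0],[-1,[5.8,0,-9.7],0],[1,[5.8,0,-9.7],0],[1,[5.8,0,-9.7],0],[1,[5.8,0,-9.7],0],[1,[5.8,0,-9.7],0],[1,[5.8,0,-9.7],0]]}}

```text
t: 7.25
eef_pos: [514.0, 194.5, 196.7]
tcp_rot: [-0.099, 1.571, -1.558]
ft_force: [-0.3, 0.6, -0.3]
opening: 0.528
```

Call:
{"api": "apply_moves", "payload": {"series": [[1,[0,0,0],0],[1,[-1,0,0],0],[1,[-2,0,0],0],[1,[-3,0,0],0],[1,[-4,0,0],0],[1,[-5,0,0],0],[1,[-6,0,0],0],[1,[-7,0,0],0],[1,[-8,0,0],0],[1,[-9,0,0],0],[1,[-10,0,0],0],[1,[-11,0,0],0],[1,[-12,0,0],0],[1,[-13,0,0],0],[1,[-14,0,0],0],[1,[-14.5,0,0],0],[1,[-14.5,0,0],0],[1,[-14.5,0,0],0]]}}

```text
t: 9.5
eef_pos: [513.9, 194.6, 341.4]
tcp_rot: [-1.283, 1.57, -2.741]
ft_force: [-1.2, 0.1, -4.0]
opening: 0.525
```

Run:
```python
from h import *
s=monitor.state(); print(s['eef_pos'],s['opening'],s['ft_force'],s['moment'])
w=snap('wrist','w3'); b=snap('scene','s3')
cv2.imwrite('pics/c3.png',cv2.resize(np.hstack([cv2.resize(b['image'][80:290,160:440],(560,420)),w['image']]),(800,300))[:,:,::-1])
```

```text
[513.89503934 194.6153291  341.39470912] 0.5249818036079127 [-1.1666362   0.08693581 -4.04174287] [ 0.32871303 -0.10297975 -0.0141374 ]
```

View pics/c3.png

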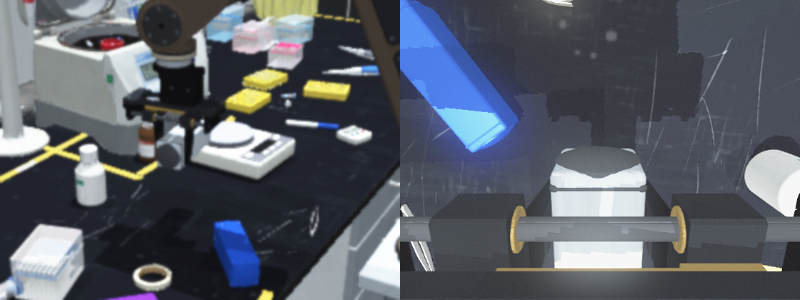

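The scene and wrist views show the float partly swung: the light dome tilts up at the near side and the −y end hangs. The moment of 0.33 N·m shows the pads' friction holding it about 30° below horizontal. That confirms the ballast is in the −y end. Brisk upward jerks should swing it further.

Call:
{"api": "apply_moves", "payload": {"series": [[1,[-6.2,0,0],0],[1,[-10,0,0],0],[1,[-12,0,0],0],[1,[-13,0,0],0],[1,[-13,0,0],0],[1,[-11,0,0],0],[1,[-7,0,0],0],[1,[-3,0,0],0],[1,[0,0,0],0],[1,[-6.2,0,0],0],[1,[-10,0,0],0],[1,[-12,0,0],0],[1,[-13,0,0],0],[1,[-13,0,0],0],[1,[-13,0,0],0],[1,[-13,0,0],0]]}}

```text
t: 11.6
eef_pos: [514.0, 194.7, 470.8]
tcp_rot: [-1.391, 1.569, -2.85]
ft_force: [0.4, 0.7, -4.5]
opening: 0.525
```

Run:
```python
from h import *
s=monitor.state(); print(s['t'],s['eef_pos'],s['opening'],s['ft_force'],s['moment'],rot(s['tcp_rot']).round(3))
```

```text
11.6 [514.02134409 194.67144661 470.77105563] 0.5251685264959086 [ 0.40833778  0.73959057 -4.45204249] [ 0.24802172 -0.0732357   0.03276073] [[-0.001  0.994  0.112]
 [-0.     0.112 -0.994]
 [-1.    -0.002  0.   ]]
```

Call:
{"api": "apply_moves", "payload": {"series": [[1,[-1.5,0,6],0],[1,[-3,0,10],0],[1,[-3,0,12],0],[1,[-3,0,13],0],[1,[-3,0,13],0],[1,[-4.5,0,19],0],[1,[-6,0,23],0],[1,[-6,0,25],0],[1,[-6,0,26],0],[1,[-6,0,26],0],[1,[-6,0,26],0],[1,[-6,0,26],0]]}}

```text
t: 13.1
eef_pos: [543.0, -62.9, 531.6]
tcp_rot: [-2.261, 1.571, 2.564]
ft_force: [0.7, -0.3, -4.5]
opening: 0.527
```

Run:
```python
from h import *
s=monitor.state(); print(s['t'],s['eef_pos'],s['opening'],s['ft_force'],s['moment'])
b=snap('scene','s4'); w=snap('wrist','w4')
cv2.imwrite('pics/c4.png',cv2.resize(np.hstack([cv2.resize(b['image'][0:240,200:520],(560,420),interpolation=2),w['image']]),(800,300))[:,:,::-1])
```

```text
13.1 [542.98118278 -62.90411907 531.63824821] 0.526998636263687 [ 0.70844394 -0.27680682 -4.51687031] [ 0.17729353 -0.0439495  -0.03019191]
```

View pics/c4.png

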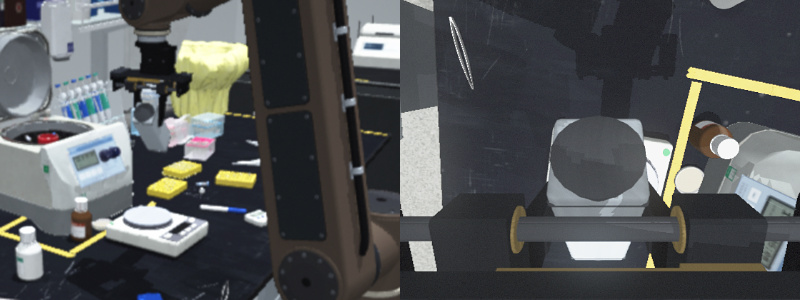

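The views show the float hanging much nearer to upright: the light dome is in full view from the wrist, and the moment is down to 0.18 (about 27°). I repeat the horizontal jerks, with soft returns.

Call:
{"api": "apply_moves", "payload": {"series": [[1,[0,0,-1],0],[1,[0,0,-3],0],[1,[0,0,-6],0],[1,[0,0,-9],0],[1,[0,0,-3],0],[1,[0,0,2],0],[1,[0,0,5],0],[1,[0,0,6],0],[1,[0,0,5],0],[1,[0,0,3],0],[1,[0,0,0],0],[1,[0,0,-3],0],[1,[0,0,-6],0],[1,[0,0,0],0],[1,[0,0,5],0],[1,[0,0,8],0],[1,[0,0,9],0],[1,[0,0,9],0],[1,[0,0,9],0],[1,[0,0,9],0]]}}

```text
t: 15.7
eef_pos: [553.0, -152.0, 531.9]
tcp_rot: [1.343, 1.571, -0.115]
ft_force: [0.1, -0.6, -4.3]
opening: 0.527
```

Run:
```python
from h import *
s=monitor.state(); print(s['t'],s['eef_pos'],s['opening'],s['ft_force'],s['moment'])
b=snap('scene','s5'); w=snap('wrist','w5')
m=np.abs(0)
cv2.imwrite('pics/c5.png',cv2.resize(np.hstack([cv2.resize(b['image'][20:200,220:460],(560,420),interpolation=2),w['image']]),(800,300))[:,:,::-1])
```

```text
15.7 [ 553.01763304 -152.03829508  531.93265931] 0.5272764101833058 [ 0.13258238 -0.5648381  -4.28890724] [ 0.11431683 -0.07486273  0.01907693]
```

View pics/c5.png

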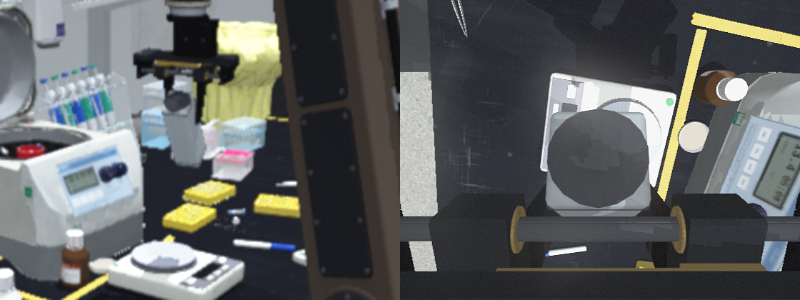

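```bash
cat > tilt.py <<'E'
from h import *
from scipy.optimize import minimize_scalar
def tilt(f,v,T,h=26.5):
    w=load(f); 
    p=np.array(T['eef_pos']);Rt=rot(T['tcp_rot']); g=p+Rt@[171,0,0]
    e=lambda a:(proj(w,g+h*(Rt@[-np.cos(a),0,-np.sin(a)]))[1]-v)**2
    return np.degrees(minimize_scalar(e,bounds=(-.3,1.2),method='bounded').x)
def rows(f):
    w=load(f); g=cv2.GaussianBlur(cv2.cvtColor(w['image'],cv2.COLOR_RGB2GRAY),(5,5),0)
    return cv2.HoughCircles(g,cv2.HOUGH_GRADIENT,1,300,param1=60,param2=20,minRadius=55,maxRadius=95)
E
python3 - <<'E'
from tilt import *
s=monitor.state(); print(rows('w5')); print([tilt('w5',v,s).round(1) for v in (210,220,230)])
E
```

```text
[[[275.5 220.5  69.1]]]
[np.float64(68.8), np.float64(68.8), np.float64(68.8)]
```

Run:
```python
from tilt import *
s=monitor.state(); w=load('w5'); print(w['position'],rot(w['orientation']).round(2).tolist(),s['eef_pos'],rot(s['tcp_rot']).round(2).tolist())
p=s['eef_pos'];Rt=rot(s['tcp_rot']);g=p+Rt@[171,0,0]
print(g)
for a in(0,10,20,30,45): 
  r=np.radians(a);c=g+26.5*(Rt@[-np.cos(r),0,-np.sin(r)]); print(a,proj(w,c))
for t in(10,0): print(proj(w,g+Rt@[t,0,0]))
```

```text
[544.78077902 -78.23584838 512.52687218] [[0.99, 0.11, 0.03], [0.11, -0.96, -0.26], [0.0, 0.27, -0.96]] [ 553.03987886 -152.44985614  531.85093284] [[0.0, 0.99, 0.11], [-0.0, 0.11, -0.99], [-1.0, 0.0, 0.0]]
[ 553.07207194 -152.46524889  360.85093657]
0 [np.float64(276.7352169224971), np.float64(313.31283006177483)]
10 [np.float64(276.72720680783596), np.float64(301.6911530887576)]
20 [np.float64(276.7209937747768), np.float64(289.26454861812664)]
30 [np.float64(276.7168732048654), np.float64(276.6210054966306)]
45 [np.float64(276.714922580047), np.float64(258.5358243925809)]
[np.float64(276.79131645041286), np.float64(271.768170712382)]
[np.float64(276.77831176631804), np.float64(281.3988252069001)]
```

View pics/w5.png

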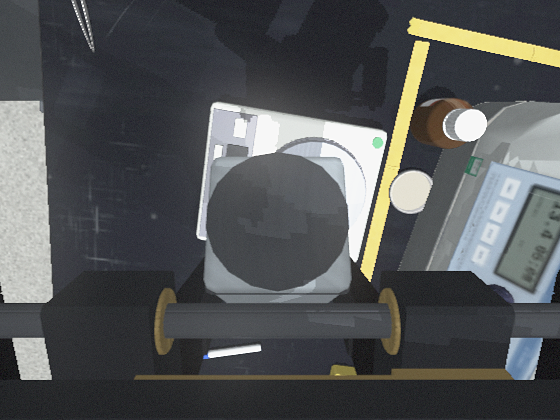

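```bash
cat > pnp.py <<'E'
from h import *
def pnp(f,pix,s):
    w=load(f); K=np.array([[w['fx'],0,w['cx']],[0,w['fy'],w['cy']],[0,0,1]])
    obj=np.array([[-25,-25,0],[25,-25,0],[25,25,0],[-25,25,0]],float)
    n,rv,tv,err=cv2.solvePnPGeneric(obj,np.array(pix,float),K,None,flags=cv2.SOLVEPNP_IPPE)
    Rt=rot(s['tcp_rot']); g=s['eef_pos']+Rt@[171,0,0]; Rc=rot(w['orientation'])
    for r,t,e in zip(rv,tv,err):
        c=Rt.T@(Rc@t[:,0]+w['position']-g); ax=Rt.T@Rc@cv2.Rodrigues(r)[0]@[0,0,-1]
        print('face centre rel grip (tool)',c.round(1),'outward axis',ax.round(2),'tilt',np.degrees(np.arctan2(-ax[2],-ax[0])).round(1),'err',e)
E
python3 - <<'E'
from pnp import *
s=monitor.state(); pnp('w5',[(217,157),(343,157),(355,293),(204,293)],s)
print(env.tcp_to_tips)
E
```

```text
face centre rel grip (tool) [-21.8   1.  -34.1] outward axis [-0.88 -0.03 -0.47] tilt 27.9 err [2.48747805]
face centre rel grip (tool) [-23.5   1.2 -32.8] outward axis [-0.99  0.01 -0.1 ] tilt 5.8 err [5.97353785]
190.1
```

PnP on the upper face (corners (217,157), (343,157), (355,293), (204,293)) gives a tilt of about 28°. The centreline has crept about 20 mm off the pads. I will set it down on the free worktop, right it there against the table, let it stand, and regrip it centred.

Call:
{"api": "apply_moves", "payload": {"series": [[1,[0,0,-0.7],0],[1,[0,0,-2],0],[1,[1,0,-4],0],[1,[3,0,-6.5],0],[1,[5,0,-9],0],[1,[7.5,0,-11.5],0],[1,[10,0,-14],0],[1,[12.5,0,-16.5],0],[1,[15,0,-18.5],0],[1,[17,0,-20],0],[1,[19,0,-20.7],0],[1,[20.5,0,-21],0],[1,[21.5,0,-21],0],[1,[22,0,-21],0],[1,[22.3,0,-21],0],[1,[22.3,0,-21],0],[1,[22.3,0,-21],0],[1,[22.3,0,-21],0]]}}

```text
t: 18.05
eef_pos: [529.6, 55.5, 309.0]
tcp_rot: [1.253, 1.57, -0.206]
ft_force: [0.5, -0.2, -4.5]
opening: 0.525
```

Run:
```python
from h import *
s=monitor.state(); print(s['t'],s['eef_pos'],s['opening'],s['ft_force'],s['moment'])
snap('scene','s6'); w=snap('wrist','w6'); cv2.imwrite('pics/w6c.png',w['image'][120:320,150:410,::-1])
```

```text
18.05 [529.62846412  55.4737862  308.98372748] 0.5245962257372075 [ 0.52426116 -0.20791332 -4.49002573] [ 0.11821609 -0.11785384  0.00327982]
```

View pics/w6c.png

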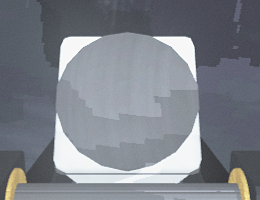

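Call:
{"api": "apply_moves", "payload": {"series": [[1,[0.8,0,0],0],[1,[1.3,0,0],0],[1,[1.5,0,0],0],[1,[1.6,0,0],0],[1,[1.7,0,0.2],0],[1,[1.7,0,0.6],0],[1,[1.7,0,1.0],0],[1,[1.7,0,1.5],0],[1,[1.7,0,2.0],0],[1,[1.7,0,2.5],0],[1,[1.8,0,3.0],0],[1,[1.8,0,3.4],0],[1,[1.8,0,3.7],0],[1,[1.8,0,3.7],0]]}}

```text
t: 19.9
eef_pos: [533.8, 18.6, 290.7]
tcp_rot: [0.451, 1.571, -1.008]
ft_force: [0.4, 0.6, -4.3]
opening: 0.524
```

Run:
```python
from h import *
s=monitor.state(); print(s['t'],s['eef_pos'],s['opening'],s['ft_force'],s['moment'])
b=snap('scene','s7'); w=snap('wrist','w7'); 
cv2.imwrite('pics/c7.png',np.hstack([cv2.resize(b['image'][90:240,250:390],(392,420),interpolation=2),w['image'][:,130:430]])[:,:,::-1])
```

```text
19.9 [533.75560042  18.58296186 290.72157639] 0.5244503827979023 [ 0.41851713  0.57457158 -4.33030222] [ 0.0754901  -0.09876959 -0.01507671]
```

View pics/c7.png

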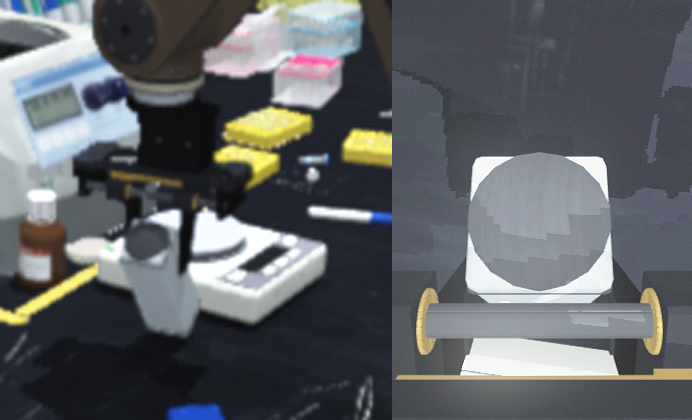

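The scene view shows the float still tilted, and the wrist force still reads its full weight, so the foot has not touched. I lower further by force.

Call:
{"api": "apply_moves", "payload": {"series": [[1,[0.2,0,0],0],[1,[0.4,0,0],0],[1,[0.6,0,0],0],[1,[0.6,0,0],0]]}}

```text
t: 20.5
eef_pos: [533.7, 18.8, 284.5]
tcp_rot: [-1.487, 1.57, -2.946]
ft_force: [-0.3, 0.3, -5.1]
opening: 0.526
```

Call:
{"api": "apply_moves", "payload": {"series": [[1,[0.2,0,0],0],[1,[0.4,0,0],0],[1,[0.6,0,0],0],[1,[0.6,0,0],0]]}}

```text
t: 21.0
eef_pos: [533.7, 19.2, 281.2]
tcp_rot: [1.569, 1.569, 0.11]
ft_force: [-7.4, 5.1, 29.0]
opening: 0.523
```

Call:
{"api": "apply_moves", "payload": {"series": [[1,[-0.1,0,0.3],0],[1,[-0.1,0,0.6],0],[1,[-0.1,0,1.0],0],[1,[-0.1,0,1.0],0]]}}

```text
t: 21.5
eef_pos: [534.8, 9.1, 281.7]
tcp_rot: [1.784, 1.569, 0.325]
ft_force: [-6.0, 5.5, 23.5]
opening: 0.526
```

```bash
cat > st.py <<'E'
from h import *
import sys
def ell(f):
    w=load(f); g=cv2.GaussianBlur(cv2.cvtColor(w['image'],cv2.COLOR_RGB2GRAY),(5,5),0)
    c=cv2.HoughCircles(g,cv2.HOUGH_GRADIENT,1,300,param1=60,param2=20,minRadius=50,maxRadius=95)
    return None if c is None else c[0][0].round(1)
if __name__=='__main__':
    s=monitor.state(); print(s['t'],s['eef_pos'].round(1),s['ft_force'].round(1),s['moment'].round(2))
    w=snap('wrist',sys.argv[1]); print('dome',ell(sys.argv[1]))
E
python3 st.py w8; python3 -c "
from st import *
print(ell('w7'),ell('w6'),ell('w5'))"
```

```text
21.5 [534.8   9.1 281.7] [-6.   5.5 23.5] [ 1.05  1.5  -0.06]
dome [276.5 222.5  72.4]
[276.5 224.5  72.1] [277.5 220.5  69.1] [275.5 220.5  69.1]
```

The table's friction is too weak to turn it (about 0.2). The balance's side wall is just ahead, so I raise the float slightly and push its heavy end gently against the fixed housing.

Call:
{"api": "apply_moves", "payload": {"series": [[1,[-0.6,0,0],0],[1,[-1.3,0,0],0],[1,[-1.3,0,0.8],0],[1,[-1.3,0,1.6],0],[1,[-1.3,0,2.2],0],[1,[-1.3,0,2.7],0],[1,[-1.3,0,3.2],0],[1,[-1.3,0,3.6],0],[1,[-1.3,0,4.0],0],[1,[-1.3,0,4.0],0]]}}

```text
t: 22.8
eef_pos: [539.3, -30.8, 292.8]
tcp_rot: [2.877, 1.57, 1.417]
ft_force: [0.2, 5.0, -4.4]
opening: 0.529
```

```bash
python3 st.py w9
```

```text
22.8 [539.3 -30.8 292.8] [ 0.2  5.  -4.4] [ 1.26 -0.24 -0.08]
dome [278.5 223.5  73.4]
```

Call:
{"api": "apply_moves", "payload": {"series": [[1,[0,0,-0.5],0],[1,[0.4,0,-0.8],0],[1,[0.8,0,-0.8],0],[1,[0.8,0,-0.3],0],[1,[0.8,0,0],0],[1,[0.8,0,0.4],0],[1,[0.8,0,0.8],0],[1,[0.8,0,1.0],0],[1,[0.8,0,1.0],0]]}}

```text
t: 23.98
eef_pos: [540.5, -40.8, 285.0]
tcp_rot: [2.533, 1.57, 1.074]
ft_force: [0.4, 5.9, -1.5]
opening: 0.521
```

```bash
python3 st.py w10
```

```text
23.975 [540.5 -40.8 285. ] [ 0.4  5.9 -1.5] [ 1.46 -0.21 -0.03]
dome [278.5 226.5  77.6]
```

It is rotating now: the dome is growing in the wrist view at about 6 N. I continue.

Call:
{"api": "apply_moves", "payload": {"series": [[1,[-0.1,0,0.4],0],[1,[-0.2,0,0.8],0],[1,[-0.3,0,1.1],0],[1,[-0.4,0,1.4],0],[1,[-0.4,0,1.4],0]]}}

```text
t: 24.65
eef_pos: [542.1, -54.8, 289.0]
tcp_rot: [2.511, 1.57, 1.051]
ft_force: [-0.4, 5.0, -2.6]
opening: 0.526
```

```bash
python3 st.py w11
```

```text
24.65 [542.1 -54.8 289. ] [-0.4  5.  -2.6] [ 1.19 -0.23 -0.08]
dome [276.5 229.5  78.7]
```

```bash
cat > el.py <<'E'
from h import *
def fe(f,u=277,v=225):
    w=load(f); g=cv2.bilateralFilter(cv2.cvtColor(w['image'],cv2.COLOR_RGB2GRAY),7,40,5)
    pts=[]
    for a in np.linspace(0,2*np.pi,180,endpoint=False):
        r=np.arange(50,100); x=u+r*np.cos(a); y=v+r*np.sin(a); ok=(y<419)
        p=cv2.remap(g.astype(np.float32),x[None].astype(np.float32),y[None].astype(np.float32),1)[0]
        d=p[4:]-p[:-4]; i=np.argmax(d); 
        if d[i]>25: pts.append((x[i+2],y[i+2]))
    pts=np.array(pts,np.float32)
    for _ in range(4):
        e=cv2.fitEllipseDirect(pts); (cx,cy),(A,B),t=e
        t=np.radians(t); q=(pts-[cx,cy])@np.array([[np.cos(t),-np.sin(t)],[np.sin(t),np.cos(t)]]); rr=np.hypot(q[:,0]/(A/2),q[:,1]/(B/2)); k=abs(rr-1)<.04
        if k.sum()>20: pts=pts[k]
    return e,len(pts)
for f in('w5','w7','w9','w10','w11'): print(f,fe(f))
w=load('w11')['image']; g=w.min(axis=2).astype(int)
for v in range(130,320,10): 
    r=np.where(g[v,180:380]>140)[0]+180; print(v,(r.min(),r.max()) if len(r) else None,end=' ')
print(); print('col277',[int(x) for x in g[120:330:5,277]]); print('col215',[int(x) for x in g[120:330:5,212]])
E
python3 el.py
```

```text
w5 (((277.44415283203125, 219.8952178955078), (138.1482391357422, 144.36512756347656), 95.33048248291016), 57)
w7 (((276.8479919433594, 220.73062133789062), (136.40797424316406, 142.0865020751953), 88.09110260009766), 131)
w9 (((277.07611083984375, 223.43353271484375), (148.49713134765625, 148.89450073242188), 73.71360778808594), 131)
w10 (((277.0805358886719, 225.50352478027344), (152.64682006835938, 153.3660888671875), 81.2889404296875), 119)
w11 (((277.29608154296875, 229.9563751220703), (157.49972534179688, 157.99166870117188), 75.48633575439453), 109)
130 None 140 None 150 None 160 (np.int64(203), np.int64(353)) 170 (np.int64(202), np.int64(354)) 180 (np.int64(202), np.int64(354)) 190 (np.int64(201), np.int64(354)) 200 (np.int64(201), np.int64(354)) 210 None 220 None 230 None 240 None 250 (np.int64(180), np.int64(199)) 260 (np.int64(180), np.int64(353)) 270 (np.int64(180), np.int64(367)) 280 (np.int64(180), np.int64(378)) 290 (np.int64(201), np.int64(379)) 300 (np.int64(203), np.int64(351)) 310 None 
col277 [45, 43, 46, 49, 46, 45, 61, 89, 95, 95, 94, 93, 93, 94, 96, 95, 97, 96, 99, 97, 98, 100, 97, 99, 102, 100, 83, 79, 78, 73, 76, 79, 75, 74, 81, 77, 85, 80, 92, 96, 100, 108]
col215 [40, 37, 39, 45, 46, 43, 40, 168, 187, 197, 197, 191, 194, 173, 96, 96, 83, 84, 87, 88, 89, 86, 88, 86, 89, 80, 83, 77, 80, 85, 83, 157, 174, 172, 172, 171, 162, 80, 90, 94, 96, 96]
```

Fitted ellipses show the tilt falling from about 33° to about 18°, with the foot roughly 3 mm above the table. I continue against the wall.

Call:
{"api": "apply_moves", "payload": {"series": [[1,[0,0,0.4],0],[1,[0,0,0.8],0],[1,[0,0,1.2],0],[1,[0,0,1.6],0],[1,[0,0,1.6],0]]}}

```text
t: 25.32
eef_pos: [543.9, -70.7, 289.0]
tcp_rot: [2.396, 1.57, 0.936]
ft_force: [0.7, 5.9, -1.3]
opening: 0.526
```

```bash
python3 st.py w12; sed -i "s/^for f in.*/import sys\nfor f in sys.argv[1:]: print(f,fe(f))/; /^w=load('w11')/,\$d" el.py; python3 el.py w12; python3 -c "
from h import *
g=load('w12')['image'].min(axis=2).astype(int)
for c in (212,340): print([int(x) for x in g[140:330:4,c]])
for v in (170,185,300): print([int(x) for x in g[v,190:370:3]])"
```

```text
25.325 [543.9 -70.7 289. ] [ 0.7  5.9 -1.3] [ 1.3  -0.22 -0.15]
dome [279.5 236.5  80.9]
w12 (((278.3478698730469, 236.3177032470703), (159.88616943359375, 163.0446014404297), 89.46932983398438), 121)
[44, 40, 43, 45, 136, 158, 169, 175, 183, 176, 174, 175, 181, 76, 78, 87, 86, 78, 80, 78, 76, 80, 81, 82, 84, 76, 74, 76, 76, 71, 75, 75, 76, 74, 76, 71, 151, 150, 153, 153, 149, 68, 78, 73, 81, 82, 88, 87]
[39, 46, 45, 43, 73, 177, 192, 210, 214, 214, 210, 156, 89, 86, 79, 84, 87, 90, 85, 90, 92, 89, 85, 89, 88, 73, 74, 70, 75, 68, 63, 70, 68, 69, 67, 66, 69, 96, 154, 150, 153, 60, 71, 68, 86, 83, 85, 84]
[40, 46, 47, 116, 155, 166, 176, 182, 174, 176, 176, 177, 178, 180, 152, 73, 71, 77, 78, 74, 74, 72, 75, 75, 77, 76, 77, 77, 70, 85, 84, 85, 82, 85, 80, 84, 84, 84, 85, 84, 85, 87, 87, 82, 77, 193, 210, 212, 208, 212, 214, 212, 213, 215, 214, 204, 193, 109, 37, 39]
[41, 41, 47, 122, 157, 170, 176, 173, 174, 83, 75, 80, 75, 80, 76, 77, 81, 79, 80, 79, 84, 78, 74, 76, 81, 78, 76, 88, 86, 86, 88, 84, 83, 87, 89, 88, 89, 87, 86, 86, 85, 87, 85, 82, 85, 85, 86, 87, 87, 88, 90, 214, 211, 207, 203, 191, 185, 47, 41, 37]
[53, 47, 50, 60, 140, 144, 146, 151, 149, 150, 151, 152, 153, 92, 74, 72, 73, 76, 73, 72, 76, 73, 74, 74, 72, 72, 70, 70, 74, 68, 69, 72, 73, 72, 73, 73, 71, 74, 71, 85, 79, 85, 85, 83, 85, 67, 80, 159, 149, 150, 153, 151, 149, 147, 139, 100, 41, 40, 40, 40]
```

Call:
{"api": "apply_moves", "payload": {"series": [[1,[0,0,0.4],0],[1,[0,0,0.8],0],[1,[0,0,0.8],0],[1,[0.1,0,0.8],0],[1,[0.2,0,0.8],0],[1,[0.2,0,0.8],0]]}}

```text
t: 26.12
eef_pos: [544.8, -78.6, 286.9]
tcp_rot: [2.349, 1.57, 0.889]
ft_force: [0.2, 4.3, -2.4]
opening: 0.522
```

```bash
python3 st.py w13; python3 el.py w13
```

```text
26.125 [544.8 -78.6 286.9] [ 0.2  4.3 -2.4] [ 1.19 -0.31 -0.09]
dome [279.5 245.5  85.6]
w13 (((279.07708740234375, 239.45245361328125), (159.2906494140625, 165.5958251953125), 90.58572387695312), 132)
```

Call:
{"api": "apply_moves", "payload": {"series": [[1,[0,0,-0.2],0],[1,[0,0,-0.4],0],[1,[0.1,0,-0.4],0],[1,[0.2,0,-0.4],0],[1,[0.3,0,-0.4],0],[1,[0.3,0,-0.4],0]]}}

```text
t: 26.92
eef_pos: [544.2, -74.7, 283.6]
tcp_rot: [-1.31, 1.571, -2.769]
ft_force: [-0.1, -0.2, -4.5]
opening: 0.522
```

```bash
python3 st.py w14; python3 el.py w14
```

```text
26.925 [544.2 -74.7 283.6] [-0.1 -0.2 -4.5] [-0.1  -0.12  0.02]
dome [279.5 242.5  83.4]
w14 (((279.01177978515625, 238.93438720703125), (160.1259307861328, 165.19741821289062), 86.08779907226562), 128)
```

Call:
{"api": "apply_moves", "payload": {"series": [[1,[0.15,0,0],0],[1,[0.3,0,0],0],[1,[0.3,0,0],0]]}}

```text
t: 27.35
eef_pos: [544.2, -74.6, 280.6]
tcp_rot: [-1.62, 1.571, -3.079]
ft_force: [-0.2, 0.1, -4.6]
opening: 0.525
```

Call:
{"api": "apply_moves", "payload": {"series": [[1,[0.1,0,0],0],[1,[0.2,0,0],0],[1,[0.2,0,0],0]]}}

```text
t: 27.72
eef_pos: [544.2, -74.8, 280.1]
tcp_rot: [0.925, 1.57, -0.534]
ft_force: [-5.2, -0.6, 13.4]
opening: 0.52
```

Contact. I release so it can stand on the ballast dome, then rise to look.

Call:
{"api": "apply_moves", "payload": {"series": [[-1,[0,0,0],0],[-1,[0,0,0],0],[-1,[0,0,0],0],[-1,[0,0,0],0],[-1,[-2,0,0],0],[-1,[-5,0,0],0],[-1,[-9,0,0],0],[-1,[-13,0,0],0],[-1,[-15,0,0],0],[-1,[-15,0,0],0],[-1,[-15,0,0],0],[-1,[-15,0,0],0],[-1,[-15,0,0],0],[-1,[-15,0,0],0]]}}

```text
t: 29.48
eef_pos: [544.3, -74.7, 428.3]
tcp_rot: [-1.797, 1.57, 3.027]
ft_force: [1.0, 0.3, -0.2]
opening: 1.004
```

```bash
python3 st.py w15
python3 - <<'E'
from h import *
b=snap('scene','s15'); w=load('w15')
cv2.imwrite('pics/c15.png',np.hstack([cv2.resize(b['image'][90:240,220:360],(240,257)),cv2.resize(w['image'],(560,420))[:257+0]])[:,:,::-1] if 0 else cv2.hconcat([cv2.copyMakeBorder(cv2.resize(b['image'][90:240,220:360],(240,257)),0,163,0,0,0),w['image']])[:,:,::-1])
E
```

```text
29.475 [544.3 -74.7 428.3] [ 1.   0.3 -0.2] [-0.01 -0.1  -0.01]
dome [320.5 290.5  67.9]
```

View pics/c15.png

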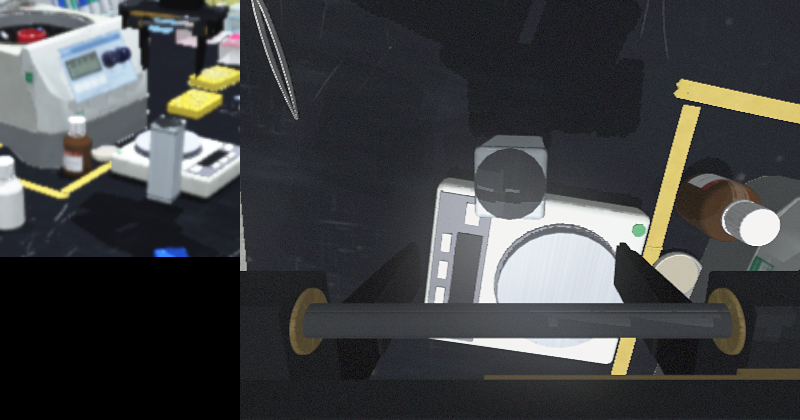

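The picture shows the float standing upright by itself left of the balance. Its dome is at about (270,184) in the wrist frame, and both bottles are standing. I measure its centre for a centred regrip.

Run:
```python
from h import *
w=snap('wrist','w16'); g=cv2.cvtColor(w['image'],cv2.COLOR_RGB2GRAY)
c=cv2.HoughCircles(cv2.GaussianBlur(g,(3,3),0)[130:240,215:330],cv2.HOUGH_GRADIENT,1,300,param1=60,param2=15,minRadius=28,maxRadius=45); print(c)
u,v=c[0][0][0]+215,c[0][0][1]+130; print('dome',onz(w,u,v,155.5))
print('square corners', [onz(w,*p,155).round(1) for p in((235,148),(305,148),(307,218),(236,219))])
a=snap('top','t16'); 
hsv=cv2.cvtColor(a['image'],cv2.COLOR_RGB2HSV)
# pan from wrist: edge points of ring seen
print('pan far edge/left/right', onz(w,313,225,62).round(1), onz(w,255,280,62).round(1), onz(w,380,275,62).round(1))
for u,v in ((200,183),(406,218),(190,338),(376,362)): print(onz(w,u,v,46).round(1))
print(monitor.state()['t'])
```

```text
[[[51.5 50.5 35.5]]]
dome [534.33447801 -50.38080337 155.5       ]
square corners [array([511. , -30.8, 155. ]), array([557.7, -25.6, 155. ]), array([565.5, -74. , 155. ]), array([515.8, -80.3, 155. ])]
pan far edge/left/right [ 583.  -107.2   62. ] [ 532.7 -171.4   62. ] [ 657.1 -152.    62. ]
[468.9 -81.6  46. ]
[677.2 -94.4  46. ]
[ 467.9 -257.1   46. ]
[ 677.7 -264.7   46. ]
29.675
```

Run:
```python
from h import *
w=load('w16'); g=cv2.cvtColor(w['image'],cv2.COLOR_RGB2GRAY).astype(int)
print([int(x) for x in g[155,225:320]]); print([int(x) for x in g[190,225:320]]); print([int(x) for x in g[125:235,270]])
# pan centre seen in top picture again via white blob fit
a=load('t16'); t=cv2.resize(cv2.cvtColor(a['image'],cv2.COLOR_RGB2GRAY)[160:220,350:412],None,fx=4,fy=4,interpolation=2)
c=cv2.HoughCircles(t,cv2.HOUGH_GRADIENT,1,100,param1=100,param2=20,minRadius=78,maxRadius=95); print(c, None if c is None else onz(a,350+c[0][0][0]/4,160+c[0][0][1]/4,62))
```

```text
[49, 51, 44, 52, 51, 47, 70, 109, 134, 132, 134, 141, 144, 148, 149, 152, 149, 123, 72, 64, 65, 68, 67, 68, 70, 70, 71, 67, 68, 68, 68, 68, 66, 68, 66, 67, 69, 70, 66, 72, 69, 68, 66, 67, 68, 64, 69, 65, 67, 67, 67, 67, 71, 68, 71, 66, 67, 65, 66, 68, 66, 64, 64, 67, 62, 72, 116, 149, 150, 151, 151, 153, 152, 152, 149, 141, 136, 138, 121, 92, 51, 47, 49, 48, 44, 43, 50, 53, 46, 48, 51, 45, 49, 47, 54]
[226, 224, 224, 221, 222, 214, 182, 120, 74, 76, 83, 81, 78, 79, 78, 81, 80, 80, 80, 81, 94, 105, 109, 108, 110, 115, 114, 120, 110, 88, 86, 86, 88, 88, 91, 90, 87, 102, 114, 115, 119, 117, 120, 118, 118, 120, 123, 122, 119, 120, 114, 116, 113, 114, 100, 79, 78, 81, 83, 87, 84, 84, 80, 80, 77, 83, 80, 81, 74, 80, 76, 79, 80, 76, 80, 77, 77, 87, 80, 58, 59, 61, 58, 61, 60, 60, 57, 64, 58, 59, 60, 60, 61, 55, 60]
[37, 35, 37, 35, 36, 37, 28, 32, 38, 44, 81, 101, 98, 102, 98, 100, 104, 100, 100, 81, 90, 63, 59, 65, 64, 67, 65, 71, 65, 67, 64, 68, 68, 68, 69, 70, 72, 68, 71, 72, 77, 73, 75, 75, 73, 73, 76, 75, 78, 79, 78, 78, 78, 76, 75, 75, 79, 76, 82, 80, 81, 80, 82, 87, 122, 120, 118, 77, 84, 80, 82, 83, 81, 84, 83, 85, 82, 88, 112, 111, 110, 110, 110, 108, 110, 114, 109, 109, 110, 108, 109, 118, 211, 248, 244, 244, 244, 244, 243, 244, 244, 244, 243, 244, 244, 243, 243, 244, 243, 244]
None None
```

Run:
```python
from h import *
w=load('w16'); s=monitor.state(); F=onz(w,267.9,182,155.5); print(F)
Rt=rot(s['tcp_rot']); d=Rt.T@(F-s['eef_pos']); print('tool dy,dz mm',d[1:])
```

```text
[535.39662811 -51.31297391 155.5       ]
tool dy,dz mm [ -6.16505052 -24.20913863]
```

Call:
{"api": "apply_moves", "payload": {"series": [[-1,[0,-0.6,-2.4],0],[-1,[0,-0.6,-2.4],0],[-1,[4,-0.6,-2.4],0],[-1,[8,-0.6,-2.4],0],[-1,[11,-0.6,-2.4],0],[-1,[12.7,-0.6,-2.4],0],[-1,[13.2,-0.6,-2.4],0],[-1,[13.2,-0.6,-2.4],0],[1,[13.2,-0.6,-2.4],0],[1,[13.2,-0.6,-2.4],0],[1,[13.2,-0.6,-2.4],0],[1,[13.2,-0.6,-2.4],0],[1,[13.2,-0.6,-2.4],0],[1,[13.2,-0.6,-2.4],0]]}}

```text
t: 31.42
eef_pos: [535.7, -51.4, 296.8]
tcp_rot: [1.343, 1.57, -0.116]
ft_force: [1.2, 0.9, 0.4]
opening: 0.538
```

```bash
python3 st.py w17; python3 el.py w17
```

```text
31.425 [535.7 -51.4 296.8] [1.2 0.9 0.4] [ 0.2  -0.43 -0.03]
dome [273.5 319.5  69.1]
w17 (((275.6121520996094, 268.387939453125), (64.37166595458984, 165.41793823242188), 94.22977447509766), 19)
```

Call:
{"api": "apply_moves", "payload": {"series": [[1,[-0.5,0,0],0],[1,[-1.5,0,0],0],[1,[-3,0,0],0],[1,[-5,0,0],0],[1,[-6.7,0,0],0],[1,[-7.7,0,0.2],0],[1,[-8,0.3,0.9],0],[1,[-8,0.8,2.2],0],[1,[-8,1.6,4.2],0],[1,[-8,2.5,6.5],0],[1,[-8,3.4,9],0],[1,[-8,4.2,11],0],[1,[-8,4.7,12.5],0],[1,[-8,5,13.3],0],[1,[-8,5.1,13.7],0],[1,[-7.5,5.1,13.7],0],[1,[-7,5.1,13.7],0],[1,[-6.7,5.1,13.7],0],[1,[-6.7,5.1,13.7],0]]}}

```text
t: 33.85
eef_pos: [601.6, -181.7, 363.4]
tcp_rot: [-1.962, 1.57, 2.863]
ft_force: [-0.1, -0.2, -4.4]
opening: 0.524
```

```bash
python3 st.py w18
python3 - <<'E'
from h import *
a=snap('top','t18');b=snap('scene','s18')
g=load('w18')['image'].min(axis=2).astype(int)
print([int(x) for x in g[200:320:4,277]])
E
```

```text
33.85 [ 601.6 -181.7  363.4] [-0.1 -0.2 -4.4] [ 0.01 -0.12 -0.04]
dome [275.5 192.5  85.4]
[101, 97, 100, 100, 99, 99, 97, 99, 99, 97, 64, 98, 51, 63, 65, 62, 59, 59, 58, 61, 59, 58, 58, 52, 52, 57, 51, 56, 48, 60]
```

Call:
{"api": "apply_moves", "payload": {"series": [[1,[0.1,0,0],0],[1,[0.2,0,0],0],[1,[0.3,0,0],0],[1,[0.3,0,0],0]]}}

```text
t: 34.5
eef_pos: [601.6, -181.9, 360.6]
tcp_rot: [-1.679, 1.571, -3.137]
ft_force: [0.3, 0.1, -3.9]
opening: 0.525
```

Call:
{"api": "apply_moves", "payload": {"series": [[1,[0.1,0,0],0],[1,[0.15,0,0],0],[1,[0.15,0,0],0]]}}

```text
t: 34.88
eef_pos: [601.5, -181.9, 360.0]
tcp_rot: [0.871, 1.57, -0.587]
ft_force: [-1.7, -0.0, 5.1]
opening: 0.524
```

Contact at about 10 N. I release, rise clear and let it settle.

Call:
{"api": "apply_moves", "payload": {"series": [[1,[-0.05,0,0],0],[-1,[-0.05,0,0],0],[-1,[-0.05,0,0],0],[-1,[-0.05,0,0],0],[-1,[-0.05,0,0],0],[-1,[-0.05,0,0],0],[-1,[-2,0,0],0],[-1,[-5,0,0],0],[-1,[-9,0,0],0],[-1,[-13,0,0],0],[-1,[-15,0,0],0],[-1,[-15,0,0],0],[-1,[-15,0,0],0],[-1,[-15,0,0],0],[-1,[-15,0,0],0],[-1,[-15,0,0],0],[-1,[-15,0,0],0],[-1,[-15,0,0],0],[-1,[-15,0,0],0],[-1,[-15,0,0],0]]}}

```text
t: 37.38
eef_pos: [601.6, -181.9, 509.3]
tcp_rot: [0.428, 1.571, -1.03]
ft_force: [-0.8, -0.6, 0.8]
opening: 0.999
```

Call:
{"api": "apply_moves", "payload": {"series": [[-1,[0,0,0],0],[-1,[0,0,0],0],[-1,[0,0,0],0],[-1,[0,0,0],0],[-1,[0,0,0],0],[-1,[0,0,0],0],[-1,[0,0,0],0],[-1,[0,0,0],0],[-1,[0,0,0],0],[-1,[0,0,0],0],[-1,[0,0,0],0],[-1,[0,0,0],0]]}}

```text
t: 38.88
eef_pos: [601.6, -181.9, 509.3]
tcp_rot: [0.482, 1.571, -0.977]
ft_force: [0.2, 1.2, -0.4]
opening: 1.001
```

Run:
```python
from h import *
w=snap('wrist','w20'); s=monitor.state(); b=snap('scene','s20')
print(s['t'],s['eef_pos'])
print('expected upright dome base/at foot in wrist',proj(w,[601,-181.5,217]),'r',25*w['fx']/(s['eef_pos'][2]-19-217))
g=cv2.cvtColor(w['image'],cv2.COLOR_RGB2GRAY)
c=cv2.HoughCircles(cv2.GaussianBlur(g,(3,3),0)[:310],cv2.HOUGH_GRADIENT,1,300,param1=60,param2=15,minRadius=28,maxRadius=50); print(c)
# motion: compare two frames; scene column edges of float
w2=snap('wrist','w21'); print('motion diff',np.abs(w2['image'].astype(int)-w['image'])[100:320,200:360].mean())
d=np.abs(b['image'].astype(int)-load('scene0')['image']).max(axis=2)>50
for z in (80,110,140,170,200):
    u,v=proj(b,[601,-181.5,z]); r=d[int(round(v)),int(u)-25:int(u)+26]; x=np.where(r)[0]+int(u)-25; print(z,round(u,1),round(v),x.min() if len(x) else None,x.max() if len(x) else None)
```

```text
38.925 [ 601.576027   -181.89070242  509.22731822]
expected upright dome base/at foot in wrist [np.float64(276.1906289214561), np.float64(208.03898965606155)] r 34.42782645690073
[[[269.5 203.5  32.7]]]
motion diff 2.3130776515151514
80 318.8 167 310 327
110 319.1 158 310 328
140 319.3 150 310 328
170 319.6 141 311 329
200 319.8 132 311 329
```

Run:
```python
from h import *
w,w2=load('w20'),load('w21'); d=np.abs(w2['image'].astype(int)-w['image'])
print('noise float/elsewhere',d[150:240,230:320].mean(),d[100:300,20:120].mean())
a,b=load('scene0')['image'].astype(int),load('s20')['image'].astype(int)
for n,P in(('amber',[745,-67,60]),('hdpe',[728,173,60])):
    u,v=map(int,proj(load('s20'),P)); print(n,u,v,np.abs(a-b)[v-15:v+15,u-8:u+8].mean())
job.job_done()
```

```text
noise float/elsewhere 3.058477366255144 3.6025666666666667
amber 264 174 1.8083333333333333
hdpe 225 201 1.6180555555555556
the job is handed in; nothing more can be done
```

The float is standing on its ballast end in the middle of the balance's pan, released, and the job is handed in at about 39 s. No verdict was reported.

**Which end:** I lifted the float near its −y end. It hung level, with the full 4.5 N on the wrist and almost no moment, so the ballast is in that end. Gripped near the other end, the −y end swung down, which confirmed it.

**Standing it up:**
- Pad friction stopped the swing part-way. Jerking the arm brought the float to about 28° from upright, but it also crept about 20 mm in the jaws.
- Two attempts to right it on the worktop failed. The first never touched down because I had the height wrong, and in the second the foot slid.
- I then pushed the heavy end against the side of the balance housing at about 6 N, let the float stand by itself on the worktop, and gripped it again on centre.

**Placing:** I set it on the pan with about 10 N of contact, let go and moved the gripper well clear above it.

**Last checks:**
- **Upright and still:** its edges in the scene view match an upright bar, and two successive frames differ only by camera noise.
- **Position:** its upper end is within about 5 mm of where it should be if centred on the pan. I measured the pan centre only once, from the top view; a later attempt to re-measure it found nothing.
- **Bottles:** the image around both is unchanged from the start.

My 12 picture views were used up before the final placing, so these checks come from pixel measurements, not from looking at a picture.

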